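# Post the sample tin through the spring flap

### The job

Put the flat steel sample tin into the collecting box: with the gripper open, swing the self-closing flap open with one finger and, while that finger holds it open, push the tin with the other finger along the ledge, through the gateway and over the edge, so that it drops into the tub behind and the flap can swing shut again. Open the flap with the finger, not with the tin, only push the tin and never lift it, and leave the timer, the salt shaker and the spoon where they are.

Things in the scene. Friction and masses are not known exactly. Their poses are not given: they have to be found in the camera images.
- collector: Fixed collecting box of light sheet metal, 350 mm long, 136 mm wide, with its own yaw. Near half a flat ledge (top z = 75 mm), then a gateway with the flap, then an open tub. Origin: on the worktop below the middle of the lane at the ledge's far edge. Own +x is the way the tin travels, +y left of it, z up. All box coordinates below are in this frame, in mm.
- ledge_edge (a point): Middle of the lane at the ledge's far edge, box (0, 0, 75), axes as the box. The ledge is flat, x -190 to 0, y -50 to 86. Beyond it the tin drops into the tub once its centre passes x = 0.
- rail_end (a point): Top of the left guide rail at its far end, box (-2, 28, 85). Two rails, 4 mm thick and 10 mm high, run along x on the ledge, inner faces at y = -26 and +26: the tin's lane, 52 mm wide. Left of the left rail the ledge is flat and empty (y 30 to 86); a finger can travel there or just above the rail.
- tub_floor (a point): Middle of the tub's floor, box (80, 18, 7). The tub is open above; inside x 0 to 158, y -47 to 83, rim at z = 75.
- flap_hinge_line (a point): Flap's upright hinge line on the left of the gateway, at ledge height, box (5, 79, 75); its pin ends at z = 129. On the right a stop post stands at y -50 to -40, top z = 124. Nothing spans the gateway above: open fingers pass through it pointing down.
- flap_free_edge (a point): Middle of the flap's free upright edge, on the moving flap: 114.5 mm from the hinge line, 26 mm above the ledge.
- flap (a joint): Flap angle, rad: 0 shut (across the gateway from the hinge to the stop post), growing as the free edge swings along box +x over the tub, at most 1.5. Dark grey plate 118 mm long, 4 mm thick, 5 to 47 mm above the ledge. A spring shuts it: 0.06 N m when shut, 0.13 N m at 1.2 rad, some 2 to 5 N on a finger 30 mm from the hinge. It does not stay open by itself.
- sample_tin: Loose flat rectangular steel sample tin with closed lid, lying in the lane on the ledge: 60 mm along its x (the way of travel), 44 mm along its y (across the lane), 28 mm high, about 0.09 kg. Origin: centre of its underside (at z = 75 mm at the start), z up. Starts nearly square to the lane, its centre 105 to 135 mm before the ledge's far edge.
- tin_middle (a point): Middle of the sample tin, 14 mm above its underside, axes as the tin.
- kitchen_timer: Loose kitchen timer, 63 mm wide, 56 mm high, on the worktop right of the ledge; bystander. Origin: centre of its underside.
- salt_shaker: Loose salt shaker, 44 mm diameter, 90 mm high, on the worktop left of the tub; bystander. Origin: centre of its underside.
- spoon_a: Loose metal spoon, 199 mm long, on the worktop left of the ledge; bystander. Origin: centre of its underside, long axis along its x.

How it is judged:
By the outcome, as a careful person would: the job done as asked, in the order asked, and still so for the second after the job is handed in, with the robot touching nothing.
It also fails if it takes over 40 s, if anything falls off the work surface, if the arm or the gripper's body presses on something with over 40 N, if the wrist force passes 120 N, or if a joint passes its speed limit or range.

### The arm

A 6-joint arm with a two-finger parallel gripper is mounted at the origin on a cart in front of the work surface, level with it; the furniture and walls round the work are solid. World frame = base frame: x ahead of the robot, y to its left, z up, the work surface at z = 0. Lengths are in m, angles in rad, forces in N, time in s.
With the tool pointing down it reaches from about 0.3 to 0.775 m from the base axis. Payload 14.6 kg.
Tool frame: the origin (TCP) lies midway between the tips of the shut fingers; the grasp point (between the pads) lies 19 mm behind it (pinch_z is the distance from the TCP to the grasp point, in m); y points along the fingers, x is the direction in which the jaws open and shut, and the axes are right-handed (so a half turn about y gives the same grasp; the last joint's range is limited). The gripper opens to 94 mm and grips with 3 to 60 N. Pads are 16 mm wide; open, the fingers measure 119 mm over their backs; the gripper's body (75 mm by 177 mm) begins 78 mm behind the grasp point.
Start: joints at [-1.286, 0.3, 1.521, -0, 1.321, -0.067], TCP at [0.19, -0.516, 0.205] pointing down, gripper open.
Joint ranges: [-3.03, 3.03], [-0.79, 2.21], [0.23, 2.52], [-1.04, 4.18], [0, 3.07], [-2.55, 2.55]. Speed limits (rad/s): [2.22, 2.22, 2.57, 3.14, 3.14, 3.14].

### API

Orientations are given as a unit quaternion [x, y, z, w].
In Python, from plant import get_obs, read_camera, get_calibration, hand_in, boxes_of, place_of, pinch_z gives the robot as it stands.
- The arm moves only by the tool arm_command, never from a script. Its argument "moves" is a list of rows, each a list of 3 entries, a list of its own where there are three numbers: the closure in counts, from 0 (fully open) to 255 (shut), then the shift along the world's x, y, z in cm, then the turn about the world's z in rad. In form: [[fingers, [x, y, z], turn], ...]. A call has 1 to 8 rows; each row is the pose to reach, as a shift and turn from the pose commanded when the call began; what a row does not reach only later rows make up. A row lasts 1/8 s, in which the tool goes at most 62.5 mm and 10.7 degrees, less where a joint would pass 70% of its speed; a pose out of reach is approached as far as the arm can. A call with a gripper value outside its range is refused whole. The fingers move at their own pace and stop on an object; "squeeze" is the grip in N (left out, the last holds). Time passes only in rows, so rows that repeat a pose let the fingers close. It gives the time, the measured TCP pose, the force and the opening at its end, in the units of the state.
- get_obs(): the state, without advancing time (a new reading comes with each control period).
- read_camera(name): name is "side" or "top" or "wrist"; returns the picture (420x560x3 uint8, red, green, blue); there is no depth.
- get_calibration(name): a dict with "vfov" (degrees; the focal length in pixels is half the picture's height over the tangent of half this angle, whatever the lens; pixels are square), "cx", "cy" (the principal point, pixels), "dist" ([k1, k2, p1, p2, k3] as OpenCV has them; the pictures are not rectified), "rvec" (rotation vector, rad) and "tvec" (3), from world to camera coordinates, as OpenCV has them. Camera axes: x right, y down, z forward; pixel columns grow to the right and rows downward; lengths in m; the calibration is good to about 2 mm. A picture is of the moment at which its call begins: read the wrist's pose just before it. get_calibration takes no time and is no camera call; for the wrist camera it gives the pose at the moment of the call.
- hand_in(): hands the job in, once; it reports no verdict.
Trained networks look in the newest picture that a camera, given by its name, has taken for a name from the list of things; names that differ only in an ending like _2 or _b are one class to them, and where a whole thing is asked for, a point or a joint stands for the part that bears it (a point fixed in the world has none). Each returns a list of dicts, best first, with "conf" (0 to 1); they miss things now and then, are a little off and sometimes report something else, mostly with a low value. They report only what shows in the picture. A call takes as long as a camera call.
- boxes_of(camera, query): "xy" ([column, row] in pixels, amid what is visible of it).
- place_of(camera, query): "xy" ([column, row] in pixels: a listed point, or the origin of a listed thing).
The state is a dict: "time_s": time; "joints": joint angles; "qvel": joint speeds; "joint_efforts": joint torques, N m; "tcp_pos": TCP position; "ee_rot": TCP orientation; "contact_force": force on the tool from outside, world axes, zero at the start; "ft_torque": the same for the moment, N m; "grip_width": finger opening in m.
Only numpy, scipy, OpenCV 4.12 (cv2) and the standard library are available. Lean on these libraries where they do the work, as an engineer would, in place of code of your own. Each camera call takes 0.05 s, during which the arm holds its last target.

## Working session

There is one attempt and no reset: what is moved stays moved. The work goes in short steps, Python scripts to look and compute and a tool call to move; the robot and the scene stay as the last step left them, time stands still between calls to the robot, and variables do not carry over. Pictures are saved under pics/ and viewed, and the job is handed in when it is done.

Besides the shell and the picture viewer there is one more tool, called after "Request:" by a JSON object that holds its "op" and its "data". arm_command: Moves the arm, as the interface text tells. Its arguments: {"type":"object","properties":{"moves":{"type":"array"},"squeeze":{"type":"number"}},"required":["moves"]}

```bash
mkdir -p pics; ls; cat > h.py <<'E'
import numpy as np, cv2
from plant import *
def cal(n):
    c=get_calibration(n); f=210/np.tan(np.radians(c["vfov"])/2)
    K=np.array([[f,0,c["cx"]],[0,f,c["cy"]],[0,0,1.]])
    return K,np.array(c["dist"],float),np.array(c["rvec"],float),np.array(c["tvec"],float)
def ray(c,xy):
    K,d,r,t=c; R=cv2.Rodrigues(r)[0]
    p=cv2.undistortPoints(np.array([[xy]],float),K,d)[0,0]
    v=R.T@np.array([p[0],p[1],1]); return -R.T@t.ravel(),v/np.linalg.norm(v)
def atz(c,xy,z):
    o,v=ray(c,xy); return o+v*(z-o[2])/v[2]
def tri(rs):
    A=0;b=0
    for o,v in rs:
        P=np.eye(3)-np.outer(v,v); A=A+P; b=b+P@o
    x=np.linalg.solve(A,b); return x,[np.linalg.norm((np.eye(3)-np.outer(v,v))@(x-o)) for o,v in rs]
def proj(c,X):
    K,d,r,t=c; return cv2.projectPoints(np.array(X,float).reshape(-1,3),r,t,K,d)[0][:,0]
def shot(n,f):
    im=read_camera(n); cv2.imwrite(f"pics/{f}.png",cv2.cvtColor(im,cv2.COLOR_RGB2BGR)); return im
E
python3 - <<'E'
from h import *
for n in("top","side"):
    shot(n,n+"0")
    for q in["ledge_edge","rail_end","tub_floor","flap_hinge_line","flap_free_edge","sample_tin","tin_middle","kitchen_timer","salt_shaker","spoon_a","collector"]:
        print(n,q,[(np.round(a["xy"],1).tolist(),round(a["conf"],2)) for a in place_of(n,q)[:2]])
o=get_obs();print(o["time_s"],o["tcp_pos"],o["ee_rot"],o["grip_width"],pinch_z)
E
```

```text
pics
top ledge_edge [([267.8, 203.6], 0.64)]
top rail_end [([252.8, 207.8], 0.67)]
top tub_floor [([260.4, 172.3], 0.76), ([342.4, 231.8], 0.72)]
top flap_hinge_line [([231.9, 207.6], 0.88)]
top flap_free_edge [([285.9, 200.0], 0.68)]
top sample_tin [([272.6, 261.7], 0.68)]
top tin_middle [([275.8, 261.9], 0.74), ([267.8, 210.6], 0.15)]
top kitchen_timer [([340.5, 230.4], 0.98)]
top salt_shaker [([195.5, 169.0], 0.98), ([261.5, 174.4], 0.65)]
top spoon_a [([201.9, 261.3], 0.63), ([342.8, 230.5], 0.54)]
top collector [([254.4, 208.2], 0.69), ([268.8, 208.7], 0.64)]
side ledge_edge [([285.0, 202.6], 0.97), ([242.0, 199.9], 0.24)]
side rail_end [([281.4, 193.6], 0.97)]
side tub_floor [([312.3, 217.9], 0.73)]
side flap_hinge_line [([280.8, 189.6], 0.56), ([314.8, 221.4], 0.25)]
side flap_free_edge [([290.2, 193.8], 0.58)]
side sample_tin []
side tin_middle [([239.6, 200.7], 0.82)]
side kitchen_timer [([274.2, 265.0], 0.8), ([310.1, 220.4], 0.31)]
side salt_shaker []
side spoon_a []
side collector [([284.7, 227.4], 0.96), ([275.5, 262.5], 0.65)]
1.2 [ 0.18951614 -0.51631664  0.2054487 ] [ 0.57979359 -0.40478262  0.40478548 -0.57977507] 0.09407416973469956 0.0188
```

View pics/top0.png

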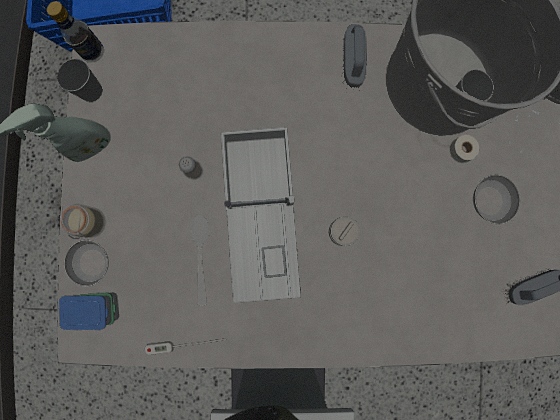

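View pics/side0.png

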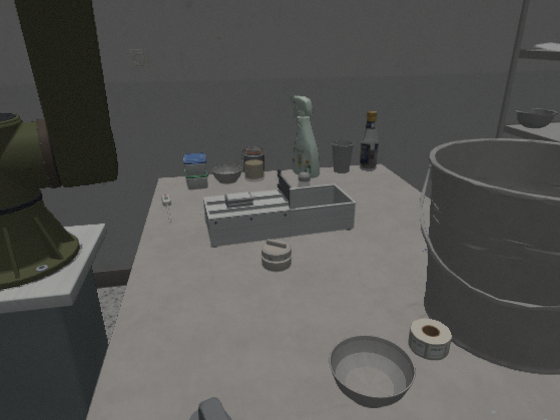

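```bash
python3 - <<'E'
from h import *
T,S=cal("top"),cal("side")
P={"ledge_edge":((267.8,203.6),(285,202.6),.075),"rail_end":((252.8,207.8),(281.4,193.6),.085),"tub_floor":((260.4,172.3),(312.3,217.9),.007),"hinge":((231.9,207.6),(280.8,189.6),.075),"free":((285.9,200),(290.2,193.8),.101),"tin":((275.8,261.9),(239.6,200.7),.089)}
for k,(a,b,z) in P.items():
    x,e=tri([ray(T,a),ray(S,b)]); print(k,x.round(4),np.round(e,4),atz(T,a,z).round(4))
for k,a in (("timer",(340.5,230.4)),("salt",(195.5,169)),("spoon",(201.9,261.3)),("coll",(254.4,208.2)),("tin0",(272.6,261.7))): print(k,atz(T,a,0 if k!="tin0" else .075).round(4))
from scipy.spatial.transform import Rotation as R
print(R.from_quat(get_obs()["ee_rot"]).as_matrix().round(3))
print(ray(T,(280,210)),ray(S,(280,210)))
E
```

```text
ledge_edge [0.6028 0.0325 0.07  ] [0.0019 0.0019] [0.6042 0.0322 0.075 ]
rail_end [0.5961 0.0623 0.0823] [0.0013 0.0013] [0.5945 0.0623 0.085 ]
tub_floor [0.6774 0.0497 0.015 ] [0.0027 0.0027] [0.6816 0.0495 0.007 ]
hinge [0.5996 0.1049 0.0768] [0.0039 0.0039] [0.5959 0.1056 0.075 ]
free [ 0.6072 -0.0038  0.1062] [0.0008 0.0008] [ 0.6086 -0.0041  0.101 ]
tin [0.488  0.0158 0.0905] [0.0021 0.0021] [0.4858 0.0159 0.089 ]
timer [ 0.5525 -0.1287  0.    ]
salt [0.6906 0.1959 0.    ]
spoon [0.4843 0.1782 0.    ]
coll [0.602  0.0627 0.    ]
tin0 [0.4859 0.0223 0.075 ]
[[ 0.345 -0.     0.939]
 [-0.939 -0.     0.345]
 [ 0.    -1.    -0.   ]]
(array([0.51064648, 0.02274697, 0.9379586 ]), array([ 0.09270578, -0.01794638, -0.9955318 ])) (array([ 0.4312431 , -0.8746181 ,  0.44874193]), array([ 0.15659699,  0.90466058, -0.3963163 ]))
```

The top view shows the box upright at around (260,215) and nearly aligned with world x. The tin is at (274,261), the flap's dark line runs from (231,207) to (290,200), and the bystanders stand clear. Next I'll zoom in to fit the box pose.

```bash
python3 - <<'E'
import cv2
a=cv2.imread("pics/top0.png")
cv2.imwrite("pics/top0z.png",cv2.resize(a[120:310,205:315],None,fx=3.1,fy=3.1,interpolation=cv2.INTER_CUBIC))
cv2.imwrite("pics/tinz.png",cv2.resize(a[190:310,220:310],None,fx=5,fy=5,interpolation=cv2.INTER_CUBIC))
a=cv2.imread("pics/side0.png")
cv2.imwrite("pics/side0z.png",cv2.resize(a[160:250,195:365],None,fx=4.7,fy=4.7,interpolation=cv2.INTER_CUBIC))
E
```

```text
(no output)
```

View pics/top0z.png

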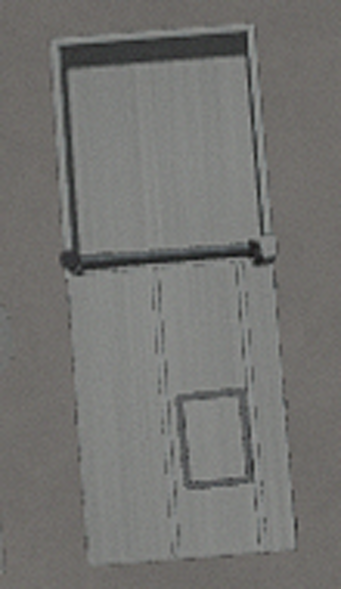

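View pics/tinz.png

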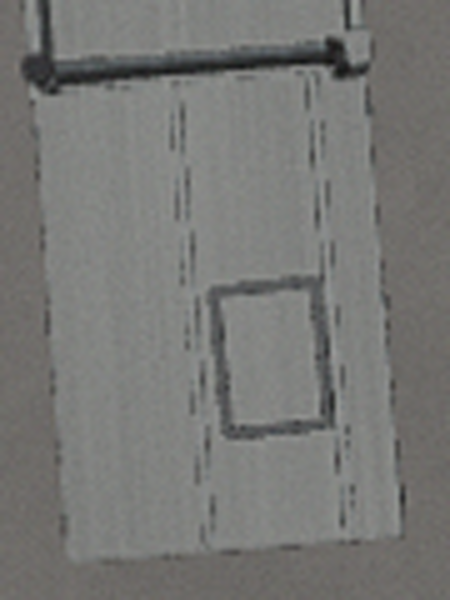

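View pics/side0z.png

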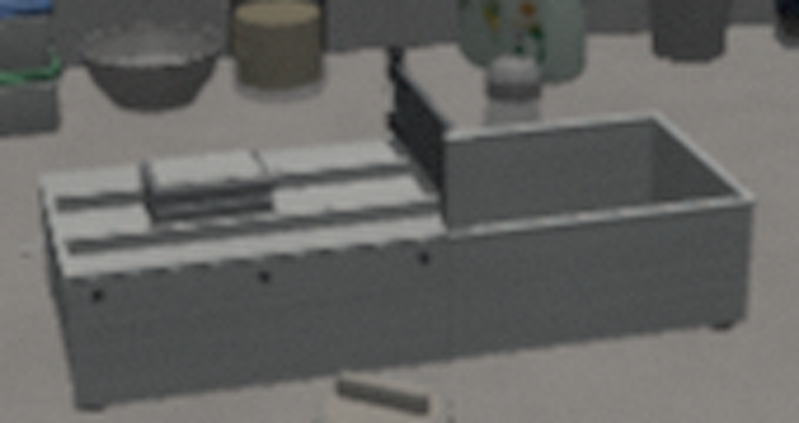

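```bash
cat > fit.py <<'E'
from h import *
from scipy.optimize import least_squares
T,S=cal("top"),cal("side")
def u(p,s,o): return [(p[0]+.5)/s-.5+o[0],(p[1]+.5)/s-.5+o[1]]
z=lambda p:u(p,5,(220,190)); w=lambda p:u(p,3.1,(205,120)); q=lambda p:u(p,4.7,(195,160))
B=[(T,z((68,562)),(-190,86,75)),(T,z((402,537)),(-190,-50,75)),(T,w((52,42)),(160,86,75)),(T,w((255,27)),(160,-50,75)),
(T,z((180,85)),(-2,28,85)),(S,q((68,275)),(-190,-50,75)),(S,q((750,200)),(160,-50,75)),(S,q((655,115)),(160,86,75)),(S,q((42,180)),(-190,86,75))]
def W(p,X):
    X=np.array(X,float)/1000; c,s=np.cos(p[2]),np.sin(p[2])
    return np.array([p[0]+c*X[0]-s*X[1],p[1]+s*X[0]+c*X[1],X[2]+(p[3] if len(p)>3 else 0)])
def res(p,L=B): return np.concatenate([proj(c,W(p,X))[0]-np.array(x) for c,x,X in L])
r=least_squares(res,[.6,.03,.09,0]); print(r.x.round(4)); print(r.fun.reshape(-1,2).round(1).tolist())
r2=least_squares(lambda p:res(p,B[:5]),[.6,.03,.09]); print("top only",r2.x.round(4),r2.fun.reshape(-1,2).round(1).tolist())
t=[(T,z((208,288)),(30,22,103)),(T,z((318,278)),(30,-22,103)),(T,z((333,425)),(-30,-22,103)),(T,z((228,438)),(-30,22,103))]
r3=least_squares(lambda p:res(p,t),[.48,.02,.09]); print("tin",r3.x.round(4),r3.fun.round(1))
p=r2.x;c,s=np.cos(p[2]),np.sin(p[2])
d=r3.x[:2]-p[:2]; print("tin in box mm",(c*d[0]+s*d[1])*1e3,(-s*d[0]+c*d[1])*1e3)
E
python3 fit.py
```

```text
[ 0.6008  0.0307  0.0771 -0.0022]
[[0.1, -0.2], [0.3, -0.5], [0.5, -0.4], [-0.4, -0.4], [-0.8, 0.2], [-1.1, 0.7], [0.5, 0.3], [0.0, 0.0], [-0.7, -0.8]]
top only [0.6001 0.0305 0.0759] [[-0.0, 0.3], [0.4, 0.0], [0.5, -0.5], [-0.1, -0.3], [-0.8, 0.5]]
tin [0.488  0.0197 0.1132] [-0.1 -0.1  0.1 -0.7  0.7  0.4 -0.7  0.4]
tin in box mm -112.67342677098338 -2.267780517715071
```

Request:
{"op": "arm_command", "data": {"moves": [[0,[2.4,4.7,0],0.154],[0,[4.8,9.4,0],0.309],[0,[7.2,14.2,0],0.463],[0,[9.6,18.9,0],0.617],[0,[12.0,23.6,0],0.772],[0,[14.5,28.3,0],0.926],[0,[16.9,33.0,0],1.08],[0,[19.3,37.7,0],1.235]]}}

```text
time_s: 2.2
tcp_pos: [0.3831, -0.1377, 0.2057]
ee_rot: [0.707, 0.008, -0.007, -0.707]
contact_force: [0.9, -0.3, 0.1]
grip_width: 0.0941
```

Request:
{"op": "arm_command", "data": {"moves": [[0,[2.4,4.7,0],0.154],[0,[4.8,9.4,0],0.309],[0,[7.2,14.2,0],0.463],[0,[9.6,18.9,0],0.617],[0,[9.6,18.9,0],0.617],[0,[9.6,18.9,0],0.617]]}}

```text
time_s: 2.95
tcp_pos: [0.4782, 0.0493, 0.2053]
ee_rot: [0.672, 0.22, -0.22, -0.672]
contact_force: [0.6, -1.0, 0.6]
grip_width: 0.0941
```

```bash
python3 - <<'E'
from h import *
from scipy.spatial.transform import Rotation as R
o=get_obs();print(o["time_s"],o["tcp_pos"],o["joints"].round(2) if hasattr(o["joints"],'round') else o["joints"],o["grip_width"]); print(R.from_quat(o["ee_rot"]).as_matrix().round(3))
shot("wrist","w1");W=cal("wrist")
for q in["ledge_edge","rail_end","tub_floor","flap_hinge_line","flap_free_edge","tin_middle","sample_tin"]:
    for a in place_of("wrist",q)[:1]:
        z={"ledge_edge":.075,"rail_end":.085,"tub_floor":.007,"flap_hinge_line":.075,"flap_free_edge":.101,"tin_middle":.089,"sample_tin":.075}[q]
        print(q,a["xy"],round(a["conf"],2),atz(W,a["xy"],z).round(4))
shot("side","s1");shot("top","t1")
E
```

```text
2.95 [0.47821482 0.04934611 0.20528498] [ 0.03  0.15  1.71 -0.    1.29 -0.61] 0.09407966256777787
[[ 0.807 -0.001 -0.591]
 [ 0.591 -0.     0.807]
 [-0.001 -1.     0.   ]]
ledge_edge [356.6, 277.4] 0.93 [0.6003 0.0332 0.075 ]
rail_end [372.6, 266.5] 0.74 [0.6001 0.055  0.085 ]
tub_floor [401.2, 275.4] 0.94 [0.6822 0.052  0.007 ]
flap_hinge_line [398.1, 272.9] 0.67 [0.6325 0.0635 0.075 ]
flap_free_edge [350.0, 320.8] 0.72 [ 0.6126 -0.0017  0.101 ]
tin_middle [265.4, 233.6] 0.89 [0.4894 0.0204 0.089 ]
sample_tin [267.3, 230.2] 0.79 [0.4915 0.0201 0.075 ]
```

View pics/w1.png

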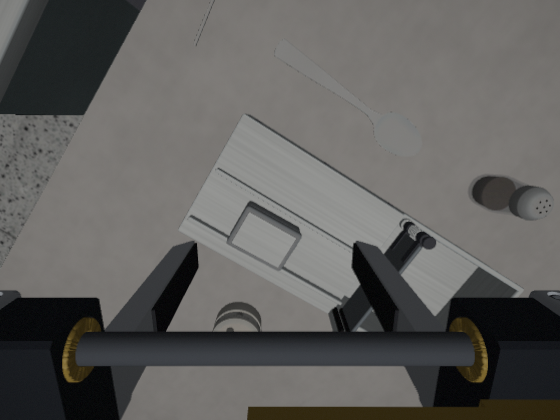

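View pics/s1.png

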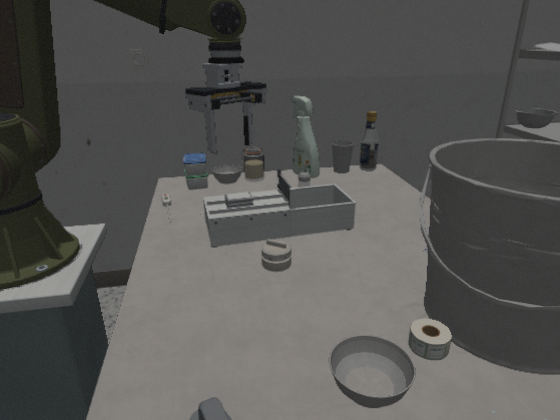

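The wrist view shows the tin at (265,234), both rails, and the flap at about (340,320)–(430,240). The open fingers straddle the tin as intended. I'll overlay the fitted model on it as a check.

```bash
cat > ov.py <<'E'
import sys
from fit import W
from h import *
P=[.6005,.0306,.0765]
def ov(cam,src,dst,c,tin=[.488,.0197,.1132],fl=0,sc=1.4):
    a=cv2.imread(f"pics/{src}.png"); a=cv2.resize(a,None,fx=sc,fy=sc)
    def L(p,pts,col):
        q=proj(c,[W(p,x) for x in pts])*sc
        cv2.polylines(a,[q.round().astype(int)],False,col,1,cv2.LINE_AA)
    L(P,[(-190,86,75),(-190,-50,75),(0,-50,75),(0,86,75),(-190,86,75)],(0,0,255))
    L(P,[(160,86,75),(160,-50,75),(0,-50,75)],(0,0,255)); 
    for y in(-26,26): L(P,[(-185,y,85),(-2,y,85)],(0,255,0))
    f=lambda z:[(5,79,z),(5+118*np.sin(fl),79-118*np.cos(fl),z)]
    L(P,f(80),(255,0,255));L(P,f(122),(255,0,255))
    if tin is not None: L(tin,[(30,22,103),(30,-22,103),(-30,-22,103),(-30,22,103),(30,22,103)],(255,255,0))
    cv2.imwrite(f"pics/{dst}.png",a)
if __name__=="__main__":
    ov("wrist","w1","w1o",cal("wrist")); ov("side","s1","s1o",cal("side"))
E
python3 ov.py
```

```text
[ 0.6008  0.0307  0.0771 -0.0022]
[[0.1, -0.2], [0.3, -0.5], [0.5, -0.4], [-0.4, -0.4], [-0.8, 0.2], [-1.1, 0.7], [0.5, 0.3], [0.0, 0.0], [-0.7, -0.8]]
top only [0.6001 0.0305 0.0759] [[-0.0, 0.3], [0.4, 0.0], [0.5, -0.5], [-0.1, -0.3], [-0.8, 0.5]]
tin [0.488  0.0197 0.1132] [-0.1 -0.1  0.1 -0.7  0.7  0.4 -0.7  0.4]
tin in box mm -112.67342677098338 -2.267780517715071
```

View pics/w1o.png

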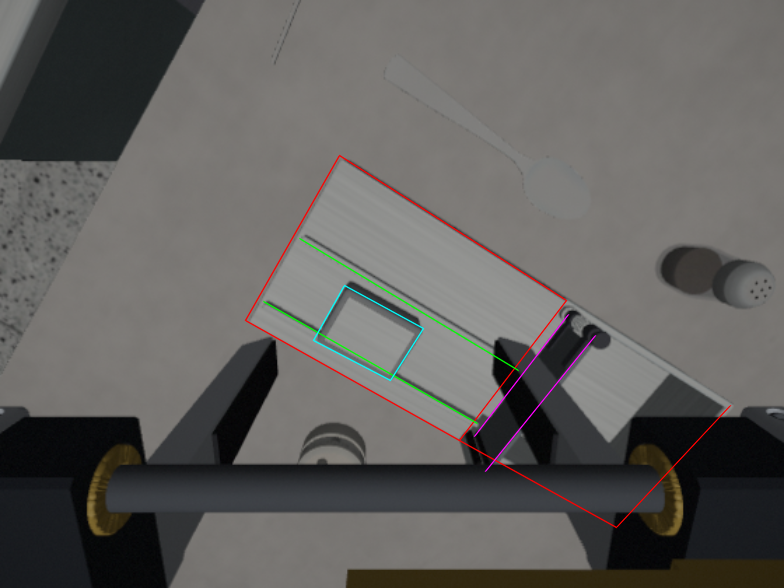

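View pics/s1o.png

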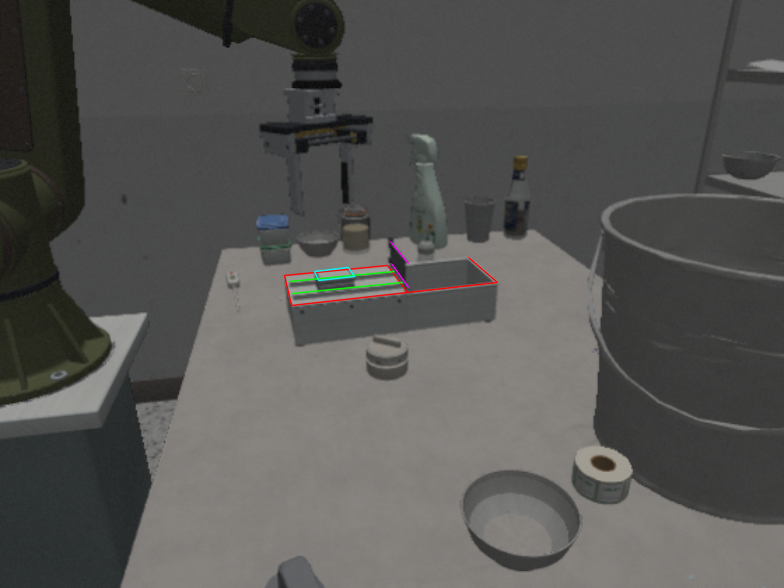

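Request:
{"op": "arm_command", "data": {"moves": [[0,[0,0,-4],0],[0,[0,0,-8],0],[0,[0,0,-10.5],0],[0,[0,0,-12],0],[0,[0,0,-12],0]]}}

```text
time_s: 4.08
tcp_pos: [0.4783, 0.0497, 0.0851]
ee_rot: [-0.672, -0.22, 0.22, 0.672]
contact_force: [-0.8, -0.6, 1.4]
grip_width: 0.0941
```

```bash
python3 - <<'E'
from h import *
shot("wrist","w2");shot("side","s2")
a=cv2.imread("pics/s2.png");cv2.imwrite("pics/s2z.png",cv2.resize(a[130:250,185:365],None,fx=4.4,fy=4.4,interpolation=cv2.INTER_CUBIC))
E
```

```text
(no output)
```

View pics/w2.png

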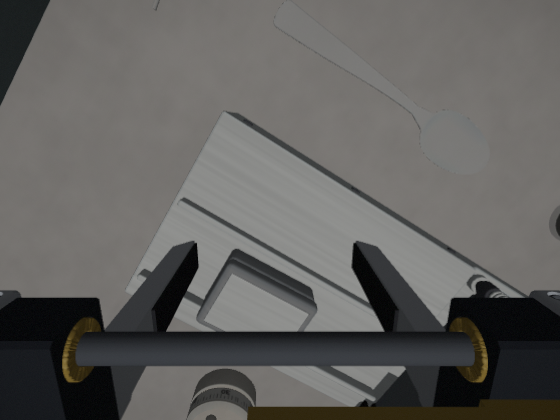

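View pics/s2z.png

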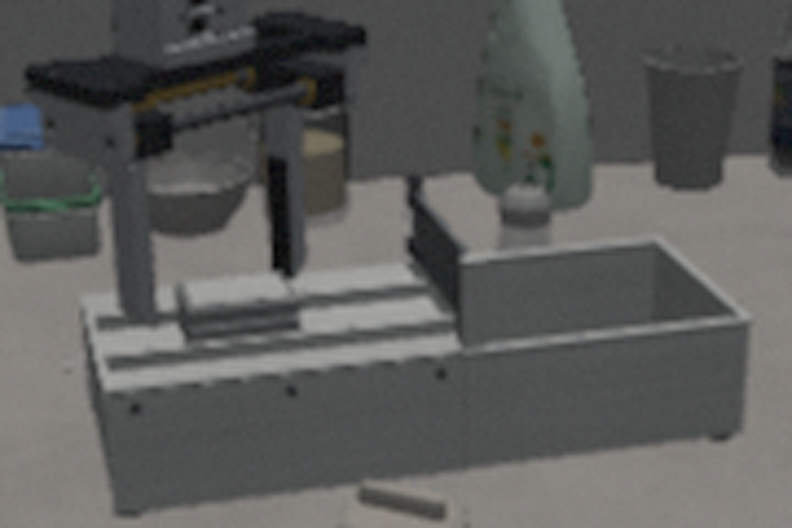

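The fingers are down, with the rear finger in the lane behind the tin at (135,310) in the zoomed side view and the front finger left of the rail. Next I push along the lane.

Request:
{"op": "arm_command", "data": {"moves": [[0,[0.7,0.05,0],0],[0,[1.4,0.1,0],0],[0,[2.2,0.17,0],0],[0,[3.0,0.23,0],0],[0,[3.8,0.29,0],0],[0,[4.6,0.35,0],0],[0,[5.4,0.41,0],0],[0,[6.0,0.46,0],0]]}}

```text
time_s: 5.18
tcp_pos: [0.539, 0.0543, 0.0854]
ee_rot: [-0.672, -0.22, 0.22, 0.672]
contact_force: [-1.3, -0.2, 0.3]
grip_width: 0.0943
```

```bash
python3 - <<'E'
from h import *
shot("wrist","w3");shot("side","s3")
a=cv2.imread("pics/s3.png");cv2.imwrite("pics/s3z.png",cv2.resize(a[130:250,185:365],None,fx=4.4,fy=4.4,interpolation=cv2.INTER_CUBIC))
E
```

```text
(no output)
```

View pics/w3.png

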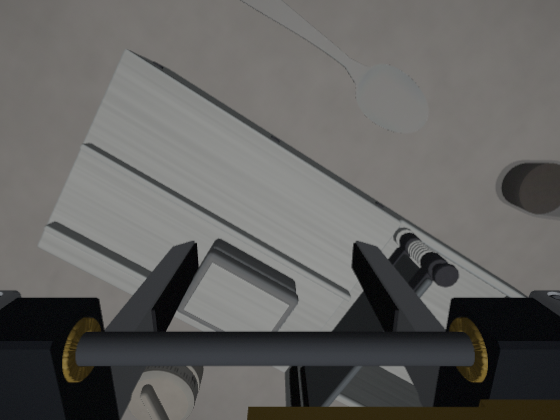

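View pics/s3z.png

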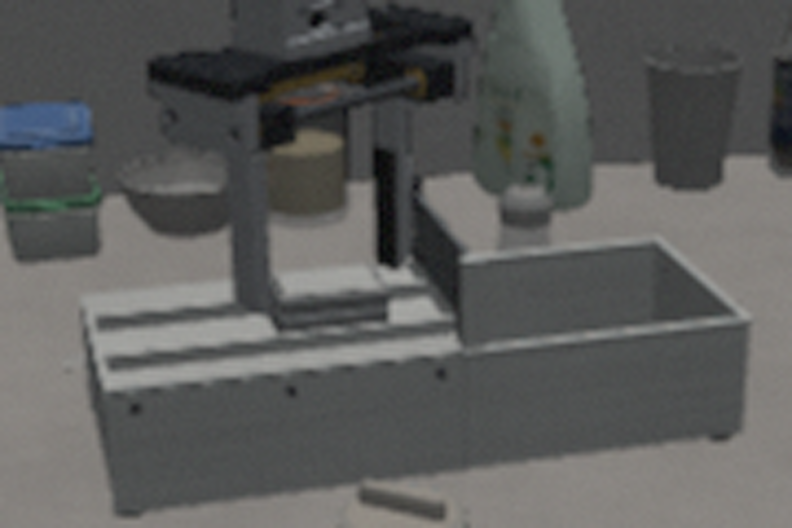

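Tin is moving squarely; the front finger is just short of the flap. Continue to open the flap.

Request:
{"op": "arm_command", "data": {"moves": [[0,[0.6,0.05,0],0],[0,[1.2,0.09,0],0],[0,[1.8,0.14,0],0],[0,[2.4,0.18,0],0],[0,[3.0,0.23,0],0],[0,[3.5,0.27,0],0],[0,[4.0,0.31,0],0],[0,[4.5,0.34,0],0]]}}

```text
time_s: 6.28
tcp_pos: [0.5834, 0.0572, 0.0851]
ee_rot: [0.672, 0.219, -0.221, -0.672]
contact_force: [-5.2, -3.2, -0.2]
grip_width: 0.094
```

```bash
python3 - <<'E'
from h import *
shot("wrist","w4");shot("side","s4")
a=cv2.imread("pics/s4.png");cv2.imwrite("pics/s4z.png",cv2.resize(a[130:250,185:365],None,fx=4.4,fy=4.4,interpolation=cv2.INTER_CUBIC))
E
```

```text
(no output)
```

View pics/w4.png

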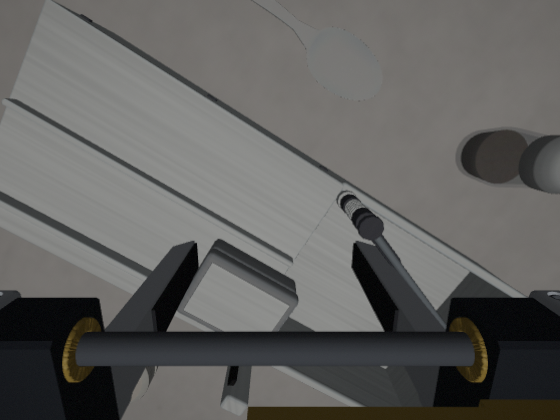

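View pics/s4z.png

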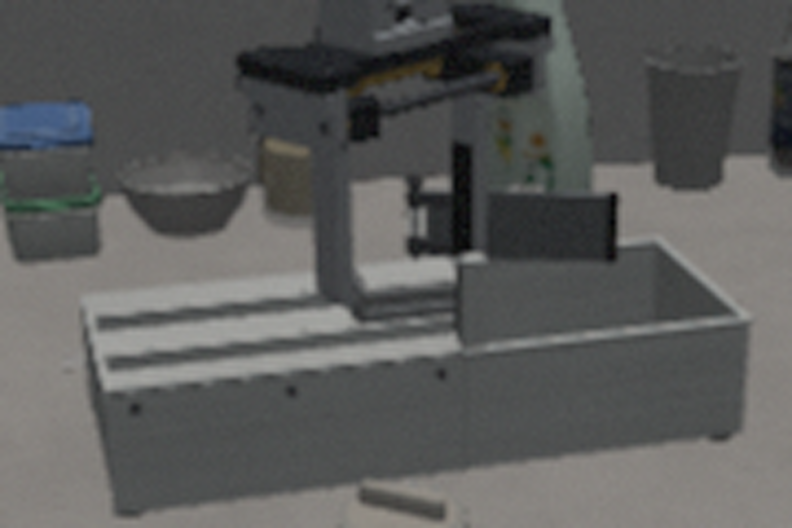

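The flap is held open by the front finger only, and the tin's front is at the ledge edge. Push it over.

Request:
{"op": "arm_command", "data": {"moves": [[0,[0.5,0.04,0],0],[0,[1.0,0.08,0],0],[0,[1.5,0.12,0],0],[0,[2.0,0.15,0],0],[0,[2.5,0.19,0],0],[0,[3.0,0.23,0],0],[0,[3.2,0.25,0],0],[0,[3.2,0.25,0],0]]}}

```text
time_s: 7.38
tcp_pos: [0.6159, 0.0602, 0.0855]
ee_rot: [0.672, 0.22, -0.22, -0.672]
contact_force: [0.7, -3.0, -0.6]
grip_width: 0.0943
```

```bash
python3 - <<'E'
from h import *
shot("wrist","w5");shot("side","s5");shot("top","t5")
a=cv2.imread("pics/s5.png");cv2.imwrite("pics/s5z.png",cv2.resize(a[130:250,185:365],None,fx=4.4,fy=4.4,interpolation=cv2.INTER_CUBIC))
E
```

```text
(no output)
```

View pics/w5.png

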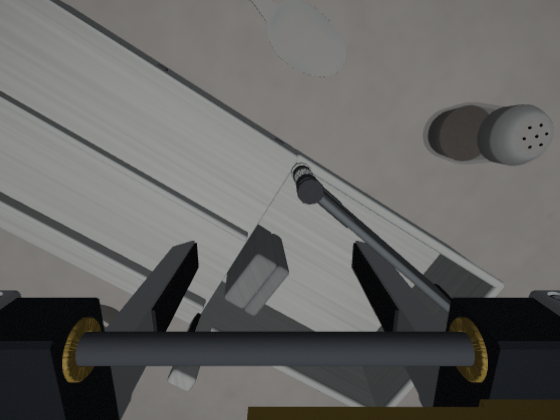

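View pics/s5z.png

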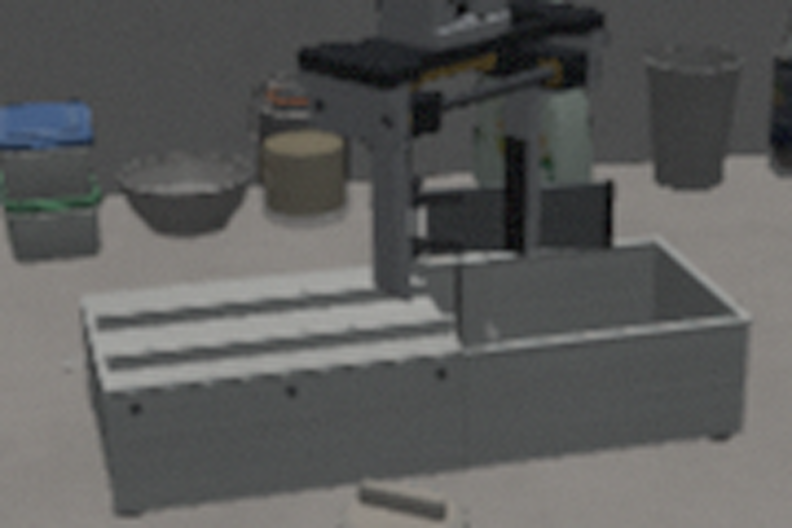

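View pics/t5.png

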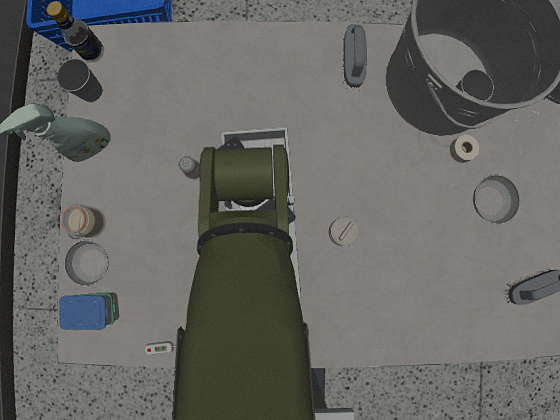

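The wrist view shows the tin tipped on end at (257,270), just past the ledge edge. Either it's still falling or it's leaning on the tub's near wall. I'll let a moment pass and look again.

Request:
{"op": "arm_command", "data": {"moves": [[0,[0,0,0],0],[0,[0,0,0],0],[0,[0,0,0],0]]}}

```text
time_s: 7.9
tcp_pos: [0.6156, 0.0602, 0.0856]
ee_rot: [0.672, 0.22, -0.22, -0.672]
contact_force: [0.9, -2.5, 0.1]
grip_width: 0.0938
```

```bash
python3 - <<'E'
from h import *
a=shot("wrist","w6")
c=cv2.cvtColor(a,cv2.COLOR_RGB2BGR)[180:420,130:400];cv2.imwrite("pics/w6z.png",cv2.resize(c,None,fx=2.4,fy=2.4))
E
```

```text
(no output)
```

View pics/w6z.png

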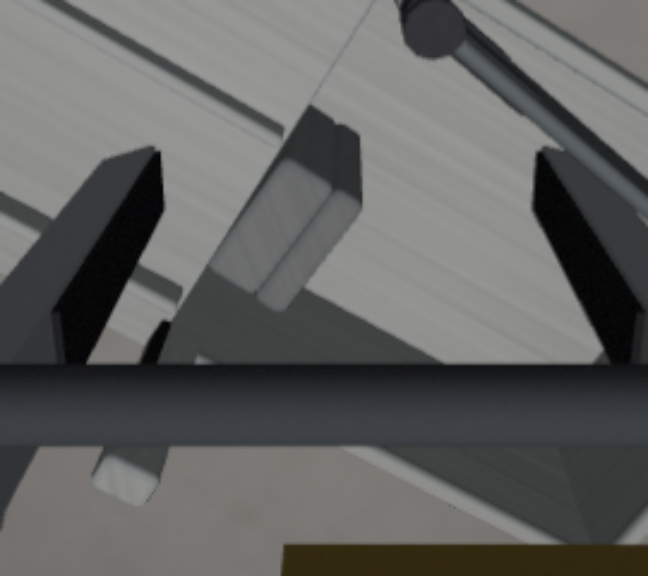

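The tin now stands on end inside the tub against its near wall. With the floor at 7 mm plus 60 mm it should top out at about 67 mm, under the flap. I'll back out along the lane so the flap follows the finger shut, then check the height.

Request:
{"op": "arm_command", "data": {"moves": [[0,[-1.2,-0.09,0],0],[0,[-2.4,-0.18,0],0],[0,[-3.6,-0.27,0],0],[0,[-4.8,-0.37,0],0],[0,[-6.0,-0.46,0],0],[0,[-7.0,-0.53,0],0],[0,[-8.0,-0.61,0],0],[0,[-9.0,-0.69,0],0]]}}

```text
time_s: 8.95
tcp_pos: [0.525, 0.0535, 0.0855]
ee_rot: [-0.672, -0.22, 0.22, 0.672]
contact_force: [-0.2, -0.1, 0.3]
grip_width: 0.0942
```

Request:
{"op": "arm_command", "data": {"moves": [[0,[0,0,3],0],[0,[0,0,7],0],[0,[0,0,12],0],[0,[0,0,16],0],[0,[0,0,16],0]]}}

```text
time_s: 9.57
tcp_pos: [0.5262, 0.0534, 0.2484]
ee_rot: [0.672, 0.222, -0.218, -0.671]
contact_force: [0.4, 0.5, -0.3]
grip_width: 0.0937
```

```bash
python3 - <<'E'
from h import *
shot("wrist","w7");shot("side","s7")
W=cal("wrist")
for n in("wrist","side"):
  for q in("sample_tin","tin_middle","flap_free_edge"):
    print(n,q,[(np.round(a["xy"],1).tolist(),round(a["conf"],2)) for a in place_of(n,q)[:2]])
a=cv2.imread("pics/s7.png");cv2.imwrite("pics/s7z.png",cv2.resize(a[130:250,185:365],None,fx=4.4,fy=4.4,interpolation=cv2.INTER_CUBIC))
E
```

```text
wrist sample_tin [([308.2, 234.1], 0.62)]
wrist tin_middle [([320.0, 239.4], 0.57)]
wrist flap_free_edge [([305.6, 279.7], 0.81), ([308.4, 234.1], 0.21)]
side sample_tin []
side tin_middle []
side flap_free_edge [([289.3, 194.0], 0.45)]
```

View pics/w7.png

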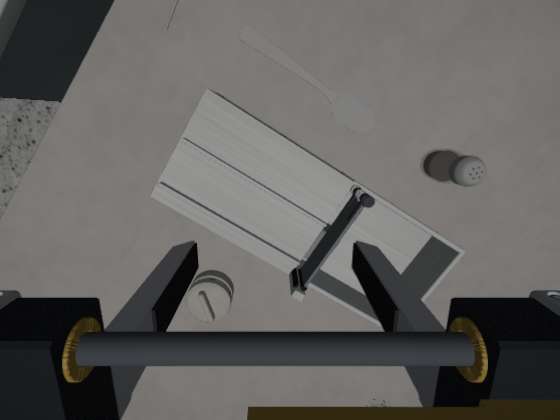

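View pics/s7z.png

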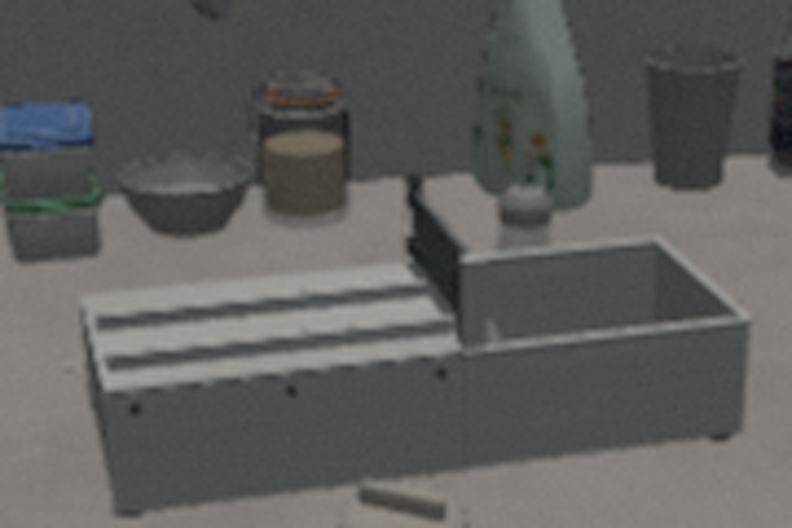

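Request:
{"op": "arm_command", "data": {"moves": [[0,[4,0,2],0],[0,[8,0,3],0],[0,[11,1,3],0],[0,[11,1,3],0],[0,[11,1,3],0]]}}

```text
time_s: 10.6
tcp_pos: [0.635, 0.0632, 0.275]
ee_rot: [-0.672, -0.22, 0.22, 0.672]
contact_force: [0.7, 0.1, 0.6]
grip_width: 0.0939
```

```bash
python3 - <<'E'
from h import *
a=shot("wrist","w8"); np.save("cw8.npy",np.array([*cal("wrist")],dtype=object),allow_pickle=True)
print(place_of("wrist","sample_tin")[:2],place_of("wrist","tin_middle")[:2])
c=cv2.cvtColor(a,cv2.COLOR_RGB2BGR)[80:330,100:400];cv2.imwrite("pics/w8z.png",cv2.resize(c,None,fx=2.4,fy=2.4))
E
```

```text
[{'xy': [237.4, 189.0], 'conf': 0.65}] []
```

View pics/w8z.png

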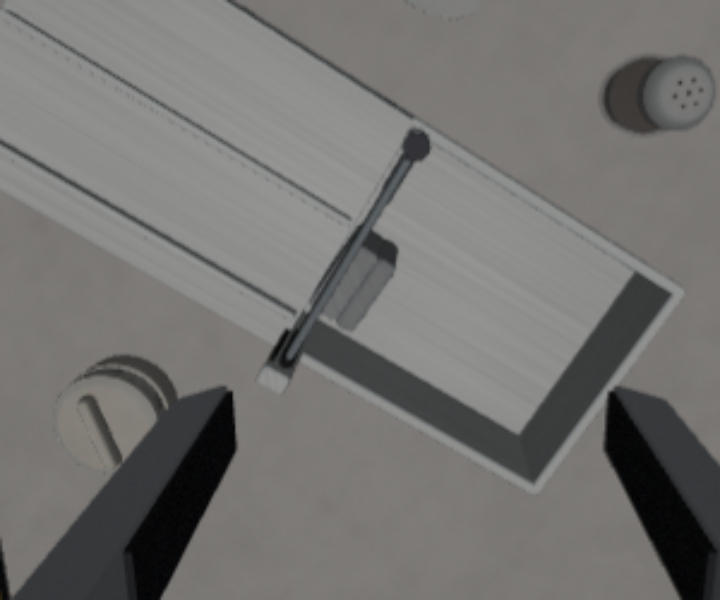

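```bash
python3 - <<'E' | tail -8
from h import *
from ov import P
from fit import W
from scipy.optimize import least_squares
c=tuple(np.load("cw8.npy",allow_pickle=True))
c=tuple(np.array(x,float) for x in c)
u=lambda p:np.array([(p[0]+.5)/2.4-.5+100,(p[1]+.5)/2.4-.5+80])
# hypothesis: upright on floor; far (+x) face top corners
a=cv2.imread("pics/w8z.png")
for z,col in((67,(0,0,255)),(7,(0,255,0))):
    q=[(1,20,z),(29,20,z),(29,-24,z),(1,-24,z),(1,20,z)]
    pr=proj(c,[W(P,x) for x in q]); pr=((pr-[100,80])*2.4).round().astype(int); cv2.polylines(a,[pr],False,col,1)
cv2.imwrite("pics/w8o.png",a)
E
```

```text
[ 0.6008  0.0307  0.0771 -0.0022]
[[0.1, -0.2], [0.3, -0.5], [0.5, -0.4], [-0.4, -0.4], [-0.8, 0.2], [-1.1, 0.7], [0.5, 0.3], [0.0, 0.0], [-0.7, -0.8]]
top only [0.6001 0.0305 0.0759] [[-0.0, 0.3], [0.4, 0.0], [0.5, -0.5], [-0.1, -0.3], [-0.8, 0.5]]
tin [0.488  0.0197 0.1132] [-0.1 -0.1  0.1 -0.7  0.7  0.4 -0.7  0.4]
tin in box mm -112.67342677098338 -2.267780517715071
```

View pics/w8o.png

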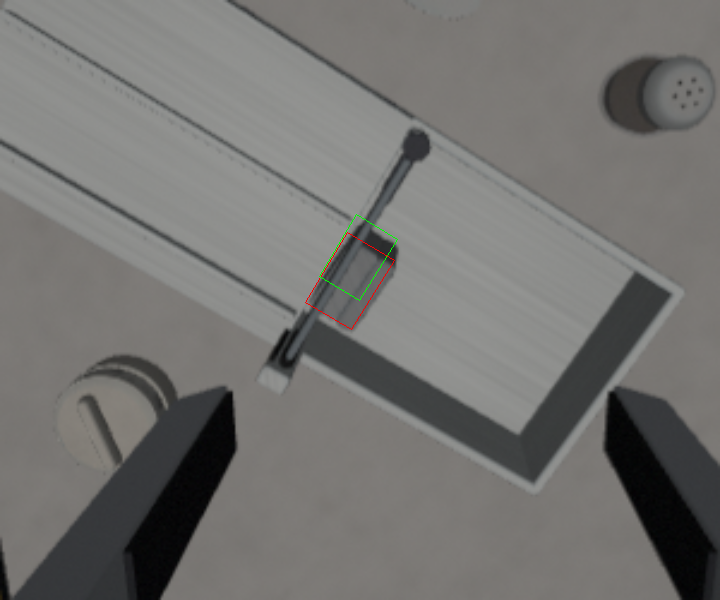

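Request:
{"op": "arm_command", "data": {"moves": [[0,[-4,-5,2],0],[0,[-8,-10,3],0],[0,[-12,-15,3],0],[0,[-16,-20,3],0],[0,[-20,-25,3],0],[0,[-24,-30,3],0],[0,[-26,-34,3],0],[0,[-26,-36,3],0]]}}

```text
time_s: 11.75
tcp_pos: [0.3736, -0.2985, 0.3061]
ee_rot: [0.673, 0.219, -0.219, -0.672]
contact_force: [-0.5, 0.4, 0.1]
grip_width: 0.0939
```

```bash
python3 - <<'E'
from h import *
T=cal("top")
shot("top","t9");shot("side","s9")
for q in("kitchen_timer","salt_shaker","spoon_a","flap_free_edge","sample_tin"):
    print(q,[(np.round(a["xy"],1).tolist(),round(a["conf"],2)) for a in place_of("top",q)[:2]])
a=cv2.imread("pics/t9.png");b=cv2.imread("pics/top0.png")
cv2.imwrite("pics/t9z.png",np.hstack([cv2.resize(x[115:310,170:360],None,fx=2.1,fy=2.1,interpolation=cv2.INTER_CUBIC) for x in(b,a)]))
print(get_obs()["time_s"])
E
```

```text
kitchen_timer [([343.1, 232.2], 0.92)]
salt_shaker [([194.5, 168.7], 0.62)]
spoon_a [([202.4, 259.8], 0.74)]
flap_free_edge [([287.1, 200.2], 0.77)]
sample_tin [([268.4, 205.5], 0.56)]
12.1
```

View pics/t9z.png

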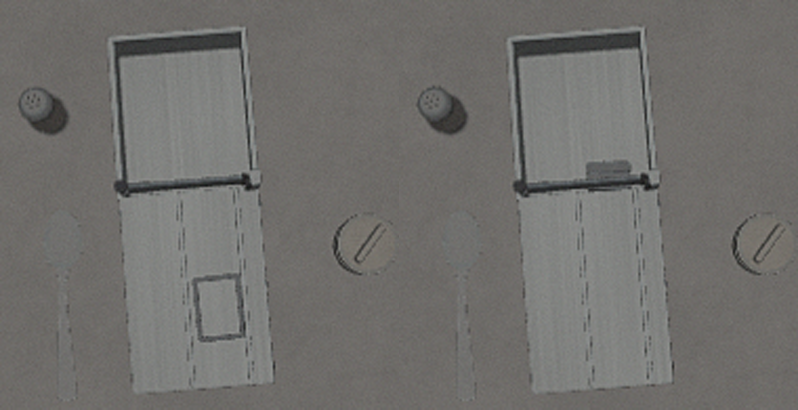

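```bash
python3 - <<'E' >/dev/null
from h import *
from ov import P
from fit import W
T=cal("top")
a=cv2.imread("pics/t9.png")[165:225,215:310]; s=8
a=cv2.resize(a,None,fx=s,fy=s,interpolation=cv2.INTER_CUBIC);b=a.copy()
def L(q,col):
    pr=proj(T,[W(P,x) for x in q]); cv2.polylines(b,[((pr-[215,165]+.5)*s).round().astype(int)],False,col,1)
for z,col in((67,(0,0,255)),(7,(0,255,0))): L([(1,20,z),(29,20,z),(29,-24,z),(1,-24,z),(1,20,z)],col)
L([(0,-50,75),(0,86,75)],(255,0,0)); L([(5,79,122),(5,-39,122)],(255,0,255))
cv2.imwrite("pics/t9o.png",b)
E
```

```text
(no output)
```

View pics/t9o.png

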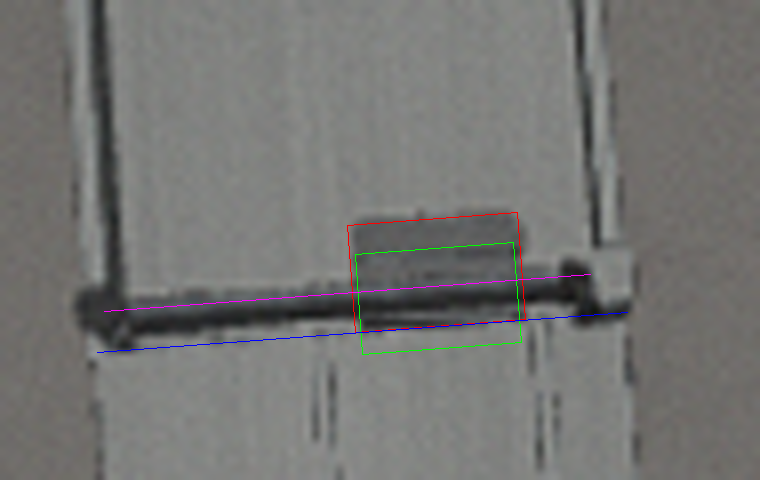

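The tin matches the model of it standing on end on the tub floor (red outline). Nothing is on the ledge, the flap is shut, and the bystanders are unchanged.

```bash
python3 -c "
from plant import *
print(hand_in())"
```

```text
the job is handed in; nothing more can be done
None
```

The tin is in the tub and the flap is shut again. I handed the job in just after 12.1 s on the robot's clock; no verdict was reported.

**What I did:** I found the box and tin from the top and side views and checked the fit against the wrist view. I then lowered the open gripper with the jaws diagonal to the lane. Moving along the lane, the front finger swung the flap open first. While it held the flap, the rear finger pushed the tin through the gateway and over the edge. On the way back the flap followed the finger shut. The last force reading with the flap held was about 6 N, and nothing was gripped or lifted.

**Last checks:**
- **Tin:** it stands on end on the tub floor against the near wall, rather than lying flat. The top and wrist views both fit a tin standing from z = 7 to 67 mm, which is below the ledge at 75 mm and the flap's lower edge at 80 mm.
- **Flap:** it lies across the gateway as at the start. Its free edge is at pixel (287,200) in the top view, against (286,200) at the start.
- **Bystanders:** the timer, salt shaker and spoon look unmoved side by side in the first and last top views. The network's points for them differ by 1–3 px, which I take as noise.
- **Robot:** it ended clear of everything, about 0.3 m above the worktop.
- **Disagreements:** the side view could not find the tin behind the tub wall, so its resting pose rests on the top and wrist views alone. One wrist reading of the hinge line was about 5 cm off the fitted box, so I ignored it.

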